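# Slide the mounting plate out over the edge of the pick step

### The job

On the raised plank step in the stockroom, push the flat rectangular metal plate with the fingertips across the boards towards the step's long edge on the side away from the robot, until a third of its length (40 mm) sticks out past that edge, square to it, so that the next person can take it from below. Slide it only: it must stay lying flat on the boards and never be lifted or tipped. Leave the round flange, the jar and the carton where they are, and finish clear of everything.

Things in the scene. Friction and masses are not known exactly. Their poses are not given: they have to be found in the camera images.
- step: Fixed raised step on the bench: a plank deck 300 (x) by 620 (y) mm, its flat top 70 mm above the bench, carried on two beams 50 mm high along its long sides. Origin: centre of its underside, at bench height. Its x axis is level and points away from the robot across the deck, its y axis runs along the deck's length, z up.
- step_edge (a point): Middle of the upper corner of the step's far long edge (150 mm along the step's x from its centre, at deck height, 70 mm above the bench). Axes as the step's: x points straight out over the edge, y runs along the edge.
- plate: The part to slide: loose aluminium plate 120 (x) by 90 (y) by 6 mm, about 0.2 kg, four small dark holes near its corners, flat on the deck in its left or right half, at first wholly on the boards. Origin: centre of its underside. Its x points to the far edge, skewed up to 17 degrees either way. Slides with dry friction (1 to 2 N); pivots if pushed off centre.
- plate_nose (a point): Middle of the plate's leading short side (the one nearer the far edge), 60 mm along the plate's x from its centre, at half thickness, 3 mm above its underside. Its distance past step_edge along the step's x is the overhang.
- flange: Bystander: loose round steel flange, 96 mm across, 6 mm thick, lying flat in the other half of the deck. Origin: centre of its underside.
- jar: Bystander: loose pale translucent jar with a white cap, 54 mm across, 75 mm tall, standing near one end of the deck. Origin: centre of its underside.
- carton: Bystander: loose small cardboard carton 70 (x) by 50 (y) by 55 mm tall, standing near the other end of the deck. Origin: centre of its underside.
Mind the look-alikes: they are no part of the job. What is shaped like the plate but blue or yellow is not meant.

How it is judged:
By the outcome, as a careful person would: the job done as asked, in the order asked, and still so for the second after the job is handed in, with the robot touching nothing.
It also fails if it takes over 48 s, if anything falls off the work surface, if the arm or the gripper's body presses on something with over 40 N, if the wrist force passes 120 N, or if a joint passes its speed limit or range.

### The arm

A 6-joint arm with a two-finger parallel gripper is mounted at the origin on the work surface. World frame = base frame: x ahead of the robot, y to its left, z up, the work surface at z = 0. Lengths are in m, angles in rad, forces in N, time in s.
With the tool pointing down it reaches from about 0.35 to 0.875 m from the base axis. Payload 4.2 kg.
Tool frame: the origin (TCP) lies on the mounting face of the last link; the fingertips stand 173 mm ahead of it and the grasp point (between the pads) lies 155 mm ahead of it; z points along the fingers, y is the direction in which the jaws open and shut (so a half turn about z gives the same grasp; the last joint's range is limited). The gripper opens to 85 mm and grips with 20 to 120 N. Pads are 22 mm wide; open, the fingers measure 114 mm over their backs; the gripper's body (76 mm by 85 mm) begins 54 mm behind the grasp point. The pads swing forward as they close: fully open they stand 13 mm farther back than shut.
Start: joints at [-0.955, 0.385, 0.008, 0, -1.194, -0.259], TCP at [0.218, -0.586, 0.405] pointing down, gripper open.
Joint ranges: [-3.14, 3.14], [-1.21, 2.06], [-1.07, 1.41], [-3.16, 2.05], [-2.99, -0.16], [-3.1, 3.1]. Speed limits (rad/s): [2.79, 2.79, 3.14, 3.14, 3.14, 3.14].

### API

Orientations are given as a rotation vector (axis times angle).
In Python, from cell import ctrl gives the robot as it stands. The module is installed in compiled form; this text tells all that it offers.
- The arm moves only by the tool send_rows, never from a script. Its arguments are lists of equal length, an entry for each row: "linear": the shift along the tool's x, y, z in mm, a list of three; "dr": the turn, a rotation vector about the tool's x, y, z in degrees, a list of three. In form: {"linear": [[tx, ty, tz], ...], "dr": [[wx, wy, wz], ...]}. A call has exactly 8 rows; each row is the pose to reach, as a shift and turn from the pose commanded when the call began, along the tool's axes at that moment; what a row does not reach only later rows make up. A row lasts 1/10 s, in which the tool goes at most 50 mm and 8.59 degrees, less where a joint would pass 70% of its speed; a pose out of reach is approached as far as the arm can. A call with a gripper value outside its range is refused whole. "claw" is the opening, from -1 (shut) to 1 (fully open), so that 0 is half open, set as the call begins (left out, the last holds). The fingers move at their own pace and stop on an object; "newtons" is the grip in N (left out, the last holds). Time passes only in rows, so rows that repeat a pose let the fingers close, or fill a call up. It gives the time, the measured TCP pose, the force and the opening at its end, in the units of the state.
- ctrl.get_obs(): the state, without advancing time (a new reading comes with each control period).
- ctrl.grab_frame(name): name is "scene" or "side" or "wrist"; returns the picture (400x640x3 uint8, blue, green, red); there is no depth.
- ctrl.camera_model(name): a dict with "fx", "fy", "cx", "cy" (pixels), "k1" (the pictures are not rectified: a ray, as slopes to the right and down, at radius r is drawn at 1 + k1 r^2 times it, then the intrinsics apply), "T" (4x4, takes a point from camera to world coordinates). Camera axes: x right, y up, looking along -z (the intrinsics and any distortion apply to the point x, -y, -z); pixel columns grow to the right and rows downward; lengths in m; the calibration is good to about 2 mm. A picture is of the moment at which its call begins: read the wrist's pose just before it. camera_model takes no time and is no camera call; for the wrist camera it gives the pose at the moment of the call.
- ctrl.hand_in(): hands the job in, once; it reports no verdict.
The state is a dict: "t": time; "qpos": joint angles; "dq": joint speeds; "tau": joint torques, N m; "position": TCP position; "tool_rot": TCP orientation; "wrist_force": force on the tool from outside, world axes, zero at the start; "wrist_torque": the same for the moment, N m; "opening": finger opening in m.
Only numpy, scipy, OpenCV 4.12 (cv2) and the standard library are available. Lean on these libraries where they do the work, as an engineer would, in place of code of your own. Each camera call takes 0.05 s, during which the arm holds its last target.

## Working session

There is one attempt and no reset: what is moved stays moved. The work goes in short steps, Python scripts to look and compute and a tool call to move; the robot and the scene stay as the last step left them, time stands still between calls to the robot, and variables do not carry over. Pictures are saved under pics/ and viewed, and the job is handed in when it is done.

Besides the shell and the picture viewer there is one more tool, called by a JSON object that holds its "name" and its "arguments". send_rows: Moves the arm, as the interface text tells. Its arguments: {"type":"object","properties":{"linear":{"type":"array","items":{"type":"array","items":{"type":"number"}}},"dr":{"type":"array","items":{"type":"array","items":{"type":"number"}}},"claw":{"type":"number"},"newtons":{"type":"number"}},"required":["linear","dr"]}

```bash
mkdir -p pics
python3 - <<'E'
from cell import ctrl
import cv2
o=ctrl.get_obs()
for k in o: print(k,o[k])
for n in ["scene","side","wrist"]:
    m=ctrl.camera_model(n); print(n,m)
    cv2.imwrite(f"pics/{n}0.png",ctrl.grab_frame(n))
E
```

```text
t 0.0
qpos [-9.55407296e-01  3.85557814e-01  6.59444985e-03 -5.17931781e-04
 -1.19402847e+00 -2.58598581e-01]
dq [-6.84816354e-05  1.86660726e-03 -8.07563924e-04  1.65037563e-03
 -9.55432165e-04  6.64526093e-04]
tau [-7.44358076e-04 -3.92292917e+01  1.88403243e+01  4.18609723e+00
 -4.57579663e-03 -1.70290252e-05]
position [ 0.21824763 -0.58542162  0.40360532]
tool_rot [ 0.557094   -3.09130091 -0.0034441 ]
wrist_force [ 1.09769253 -0.85230493 -0.34416427]
wrist_torque [-0.05589853  0.03642984  0.04402571]
opening 0.08578200682553945
scene {'fx': 484.37420148038996, 'fy': 484.37420148038996, 'cx': 324.3367714051525, 'cy': 201.38015831917852, 'k1': -0.07493289872707994, 'T': array([[ 0.54713732, -0.44830139,  0.706871  ,  1.49006828],
       [ 0.83695881,  0.28103754, -0.46959329, -0.59521073],
       [ 0.01186204,  0.84855392,  0.52897593,  0.7254516 ],
       [ 0.        ,  0.        ,  0.        ,  1.        ]])}
side {'fx': 364.9650195431332, 'fy': 364.9650195431332, 'cx': 316.7557126630742, 'cy': 194.1573636461412, 'k1': -0.013806447098555899, 'T': array([[ 0.98792544,  0.10638994, -0.1126255 ,  0.56393241],
       [-0.15489165,  0.66205102, -0.73327827, -0.70049304],
       [-0.00344961,  0.74186901,  0.67053596,  0.68648317],
       [ 0.        ,  0.        ,  0.        ,  1.        ]])}
wrist {'fx': 275.4017183014877, 'fy': 275.4017183014877, 'cx': 315.5880787406264, 'cy': 195.56078019559294, 'k1': 0.00785467574063221, 'T': array([[-0.34959549, -0.90135411, -0.25562424,  0.15259178],
       [ 0.93689726, -0.33558686, -0.09800504, -0.61025357],
       [ 0.00255311, -0.27375577,  0.96179585,  0.37286264],
       [ 0.        ,  0.        ,  0.        ,  1.        ]])}
```

View pics/scene0.png

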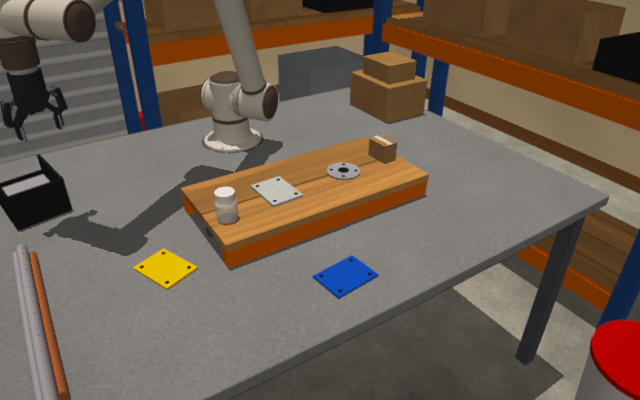

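View pics/side0.png

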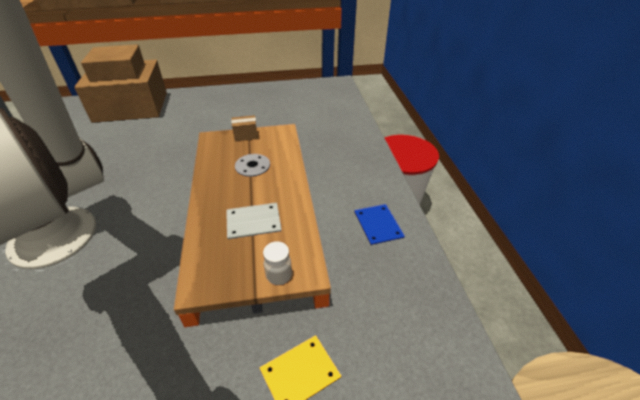

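View pics/wrist0.png

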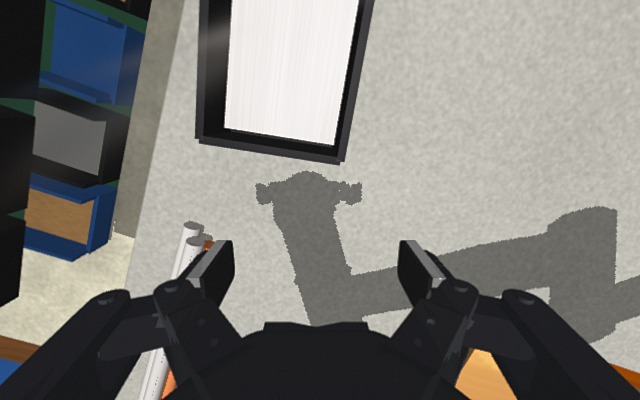

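The scene view shows the grey plate at about (276,190), the jar at (226,205), the flange at (343,171) and the carton at (382,149). In the side view the plate is at (254,220) and the jar at (277,262). Next I'll measure them.

```bash
cat > h.py <<'E'
import numpy as np, cv2
from scipy.spatial.transform import Rotation as R
def ray(m,uv):
    K=np.array([[m['fx'],0,m['cx']],[0,m['fy'],m['cy']],[0,0,1]])
    p=cv2.undistortPoints(np.array(uv,float).reshape(-1,1,2),K,np.array([m['k1'],0,0,0,0.]))[:,0]
    d=np.c_[p[:,0],-p[:,1],-np.ones(len(p))]@m['T'][:3,:3].T
    return m['T'][:3,3],d
def plane(m,uv,z):
    o,d=ray(m,uv); return o+d*((z-o[2])/d[:,2])[:,None]
def proj(m,P):
    P=np.atleast_2d(P); q=(P-m['T'][:3,3])@m['T'][:3,:3]
    x=q[:,0]/-q[:,2]; y=-q[:,1]/-q[:,2]; s=1+m['k1']*(x*x+y*y)
    return np.c_[m['fx']*x*s+m['cx'],m['fy']*y*s+m['cy']]
def quad(c):
    h=cv2.convexHull(c)
    e=cv2.arcLength(h,True)
    for f in np.linspace(.01,.15,60):
        a=cv2.approxPolyDP(h,f*e,True)
        if len(a)==4: break
    a=a[:,0].astype(float)
    # refine: line fit of contour points on each side
    pts=c[:,0].astype(float); L=[]
    for i in range(4):
        p,q=a[i],a[(i+1)%4]; u=(q-p)/np.linalg.norm(q-p); n=np.array([-u[1],u[0]])
        t=(pts-p)@u/np.linalg.norm(q-p); dd=abs((pts-p)@n)
        s=pts[(t>.12)&(t<.88)&(dd<3)]
        vx,vy,x,y=cv2.fitLine(s.astype(np.float32),cv2.DIST_HUBER,0,.01,.01)[:,0]
        L.append(np.cross([x,y,1],[x+vx,y+vy,1]))
    out=[]
    for i in range(4):
        w=np.cross(L[i-1],L[i]); out.append(w[:2]/w[2])
    return np.array(out)
E
python3 - <<'E'
from h import *
for n,box in [("scene",(240,165,320,215)),("side",(215,195,295,245))]:
    im=cv2.imread(f"pics/{n}0.png"); hsv=cv2.cvtColor(im,cv2.COLOR_BGR2HSV)
    x0,y0,x1,y1=box
    cv2.imwrite(f"pics/{n}crop.png",cv2.resize(im[120:320,150:450],None,fx=2.6,fy=2.6,interpolation=cv2.INTER_CUBIC))
    print(n,hsv[190 if n=="scene" else 220,250:300:6].tolist())
E
```

```text
scene [[16, 165, 158], [26, 14, 144], [23, 17, 194], [24, 18, 196], [26, 18, 198], [23, 17, 193], [23, 17, 195], [24, 18, 193], [15, 105, 194]]
side [[30, 19, 204], [30, 19, 206], [30, 16, 207], [30, 18, 207], [32, 19, 204], [16, 108, 185], [16, 154, 196], [15, 151, 192], [16, 152, 207]]
```

View pics/scenecrop.png

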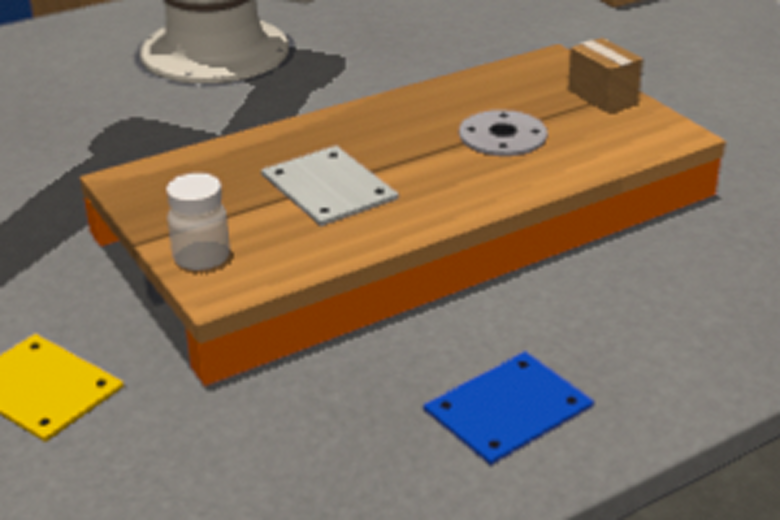

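View pics/sidecrop.png

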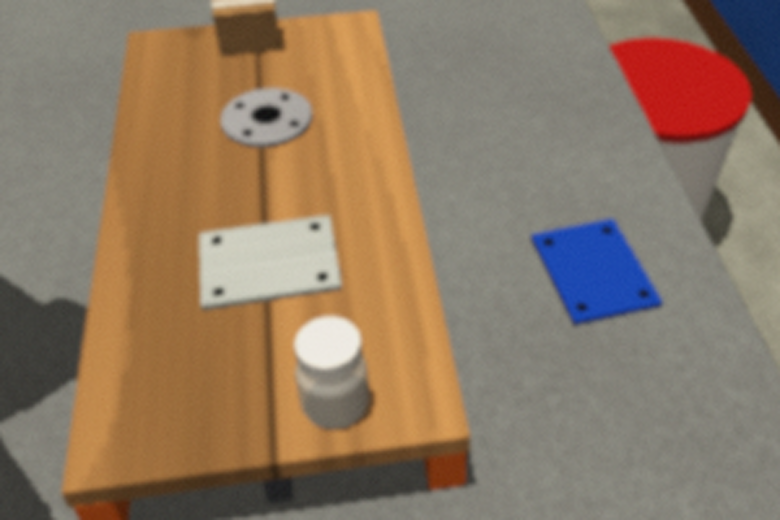

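```bash
cat > m.py <<'E'
from h import *
from cell import ctrl
def big(mask):
    c,_=cv2.findContours(mask,cv2.RETR_EXTERNAL,cv2.CHAIN_APPROX_NONE)
    return max(c,key=cv2.contourArea)
def up(im,box,k=4):
    x0,y0,x1,y1=box
    return cv2.resize(im[y0:y1,x0:x1],None,fx=k,fy=k,interpolation=cv2.INTER_CUBIC)
def back(p,box,k=4): return (np.asarray(p)+.5)/k-.5+np.array(box[:2])
def plate(n,im,box,z=.076):
    h=cv2.cvtColor(up(im,box),cv2.COLOR_BGR2HSV)
    m=((h[...,1]<60)&(h[...,2]>135)).astype(np.uint8)*255
    m=cv2.morphologyEx(m,cv2.MORPH_CLOSE,np.ones((13,13)))
    return back(quad(big(m)),box)
def pose(m,q,z=.076):
    P=plane(m,q,z)[:,:2]; c=P.mean(0)
    e=[P[(i+1)%4]-P[i] for i in range(4)]
    l=[np.linalg.norm(v) for v in e]
    i=np.argmax([l[0]+l[2],l[1]+l[3]]); u=e[i]-e[i+2]; u*=np.sign(u[0])
    return c,np.degrees(np.arctan2(u[1],u[0])),np.round(l,4),P
E
python3 - <<'E'
from m import *
for n,box in [("scene",(245,165,315,215)),("side",(215,192,292,245))]:
    im=cv2.imread(f"pics/{n}0.png"); cm=ctrl.camera_model(n)
    q=plate(n,im,box); c,a,l,P=pose(cm,q)
    print(n,q.round(1).tolist(),c.round(4),round(a,2),l,P.round(4).tolist())
    h=cv2.cvtColor(im,cv2.COLOR_BGR2HSV); box=(160,115,450,320); 
    h=cv2.cvtColor(up(im,box,3),cv2.COLOR_BGR2HSV)
    print(sorted(set(h[...,0][(h[...,1]>120)].tolist()))[:40])
    m=((h[...,0]>11)&(h[...,0]<22)&(h[...,1]>110)&(h[...,2]>118)).astype(np.uint8)*255
    cv2.imwrite(f"pics/deck_{n}.png",cv2.resize(m,None,fx=.8,fy=.8))
E
```

```text
scene [[302.5, 194.3], [272.9, 204.8], [250.2, 185.0], [278.9, 175.8]] [ 0.5053 -0.0944] 2.22 [0.0892 0.12   0.0896 0.1197] [[0.563, -0.0475], [0.5674, -0.1367], [0.4474, -0.1415], [0.4433, -0.052]]
[8, 9, 10, 11, 12, 13, 14, 15, 16, 17, 20, 21, 22, 23, 24, 25, 107, 108, 109, 110, 111, 112, 113, 114, 115, 116, 117, 118]
side [[276.2, 202.7], [280.6, 230.2], [227.0, 237.5], [226.6, 209.2]] [ 0.5063 -0.0953] 1.67 [0.0917 0.1188 0.0907 0.1189] [[0.5641, -0.0478], [0.5674, -0.1394], [0.4486, -0.1424], [0.4453, -0.0517]]
[0, 1, 2, 3, 4, 5, 6, 7, 8, 9, 10, 11, 12, 13, 14, 15, 16, 17, 107, 108, 109, 110, 111, 112, 113, 114, 115]
```

View pics/deck_scene.png

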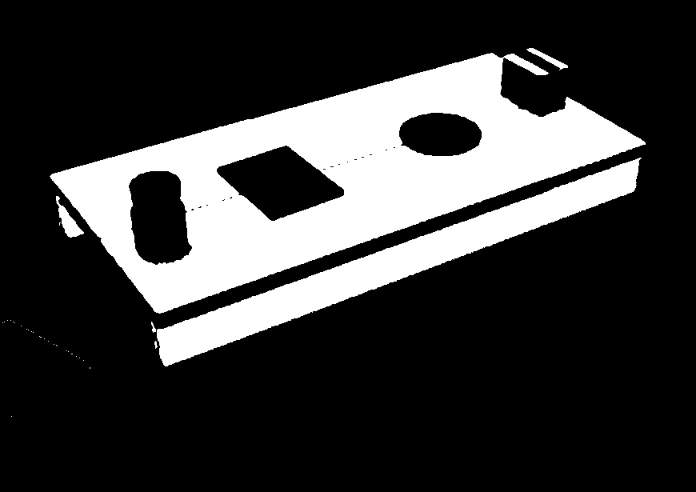

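View pics/deck_side.png

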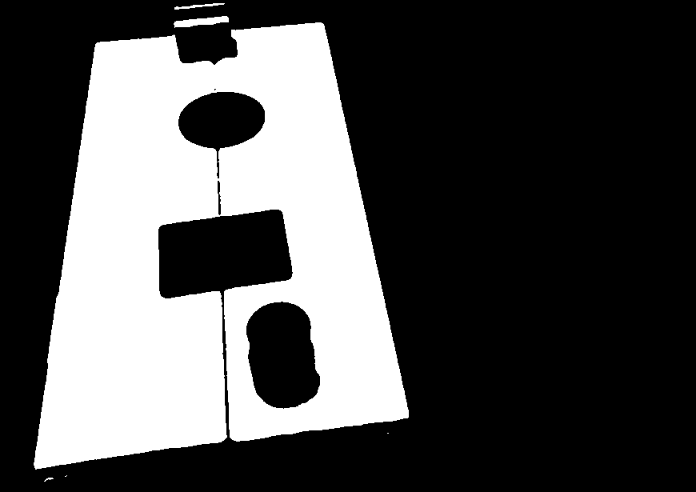

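```bash
cat >> m.py <<'E'
DB=(160,115,450,320)
def deck(im):
    h=cv2.cvtColor(up(im,DB,4),cv2.COLOR_BGR2HSV)
    m=((h[...,0]>11)&(h[...,0]<22)&(h[...,1]>110)&(h[...,2]>118)).astype(np.uint8)*255
    m=cv2.morphologyEx(m,cv2.MORPH_OPEN,np.ones((9,9)))
    n,lab,st,_=cv2.connectedComponentsWithStats(m)
    m=(lab==1+np.argmax(st[1:,4])).astype(np.uint8)*255
    return back(quad(big(m)),DB), m
E
python3 - <<'E'
from m import *
for n in ["scene","side"]:
    im=cv2.imread(f"pics/{n}0.png"); cm=ctrl.camera_model(n)
    q,m=deck(im); c,a,l,P=pose(cm,q,.07)
    print(n,q.round(1).tolist(),c.round(4),round(a,2),l,P.round(4).tolist())
    for i in range(4):
        e=P[(i+1)%4]-P[i]; print(np.degrees(np.arctan2(e[1],e[0])).round(2))
E
```

```text
scene [[429.1, 174.0], [226.0, 245.1], [180.1, 187.6], [364.1, 136.6]] [0.4999 0.008 ] -89.77 [0.6198 0.302  0.6188 0.301 ] [[0.6491, 0.3193], [0.6521, -0.3006], [0.3502, -0.3027], [0.3481, 0.3161]]
-89.72
-179.59
90.19
0.6
side [[294.2, 123.8], [330.3, 288.7], [173.5, 309.0], [199.3, 132.5]] [0.5006 0.0068] -89.82 [0.621  0.2987 0.6153 0.2973] [[0.6483, 0.3175], [0.6509, -0.3035], [0.3523, -0.3012], [0.351, 0.3142]]
-89.76
179.56
90.12
0.65
```

Run:
```python
from m import *
# jar cap (top z=.145) & base
for n,cap,base in [("scene",(224.5,192),(227,222)),("side",(276,252),(278.5,278))]:
    cm=ctrl.camera_model(n); print(n,plane(cm,[cap],.145).round(3),plane(cm,[base],.07).round(3))
for n,fl in [("scene",(343.5,170.5)),("side",(252.3,164.5))]:
    cm=ctrl.camera_model(n); print(n,'flange',plane(cm,[fl],.076).round(3))
o=ctrl.get_obs(); print(R.from_rotvec(o['tool_rot']).as_matrix().round(3))
```

```text
scene [[ 0.556 -0.255  0.145]] [[ 0.569 -0.262  0.07 ]]
side [[ 0.554 -0.257  0.145]] [[ 0.553 -0.263  0.07 ]]
scene flange [[0.513 0.118 0.076]]
side flange [[0.511 0.115 0.076]]
[[-0.937 -0.349 -0.001]
 [-0.349  0.937  0.002]
 [ 0.     0.002 -1.   ]]
```

{"name": "send_rows", "arguments": {"linear": [[-10, 12, 0], [-32, 37, 0], [-57, 65, 0], [-83, 94, 0], [-109, 124, 0], [-135, 153, 0], [-158, 180, 0], [-173, 197, 0]], "dr": [[0, 0, 1], [0, 0, 4], [0, 0, 7], [0, 0, 10], [0, 0, 13], [0, 0, 16], [0, 0, 19], [0, 0, 20.2]], "claw": 0.2, "newtons": 40}}

```text
t: 0.95
position: [0.3117, -0.3386, 0.4047]
tool_rot: [-0.007, 3.142, 0.001]
wrist_force: [0.0, -0.1, -0.1]
opening: 0.0509
```

```bash
cat > st.py <<'E'
from m import *
import sys
def st(tx,ty,tz):
    o=ctrl.get_obs(); M=R.from_rotvec(o['tool_rot']).as_matrix()
    print('t',round(o['t'],2),'p',o['position'].round(4),'F',o['wrist_force'].round(1),'op',round(o['opening'],4))
    Mw=R.from_matrix(M); G=R.from_euler('z',0.25,degrees=True).as_matrix()@np.array([[-1,0,0],[0,1,0],[0,0,-1.]])
    print('d tool mm',(M.T@(np.array([tx,ty,tz])-o['position'])*1000).round(1),'dr deg',np.degrees(R.from_matrix(M.T@G).as_rotvec()).round(2))
if __name__=="__main__": st(*map(float,sys.argv[1:4]))
E
python3 st.py 0.405 -0.095 0.32
```

```text
t 0.95 p [ 0.3117 -0.3386  0.4047] F [ 0.  -0.1 -0.1] op 0.0509
d tool mm [-94.3 243.2  84.8] dr deg [ 0.03  0.   -0.01]
```

{"name": "send_rows", "arguments": {"linear": [[-6, 16, 5], [-19, 50, 18], [-34, 88, 35], [-50, 130, 55], [-66, 171, 75], [-80, 207, 95], [-90, 232, 109], [-94, 243, 115]], "dr": [[0, 0, 0], [0, 0, 0], [0, 0, 0], [0, 0, 0], [0, 0, 0], [0, 0, 0], [0, 0, 0], [0, 0, 0]]}}

```text
t: 1.75
position: [0.4049, -0.0954, 0.2886]
tool_rot: [0.011, -3.139, 0.0]
wrist_force: [-0.9, 0.2, 0.0]
opening: 0.0511
```

```bash
python3 st.py 0.405 -0.095 0.25
python3 - <<'E'
from m import *
for n in ["side","wrist"]: cv2.imwrite(f"pics/{n}1.png",ctrl.grab_frame(n))
E
```

```text
t 1.75 p [ 0.4049 -0.0954  0.2886] F [-0.9  0.2  0. ] op 0.0511
d tool mm [-0.2  0.4 38.6] dr deg [-0.01 -0.12  0.15]
```

View pics/wrist1.png

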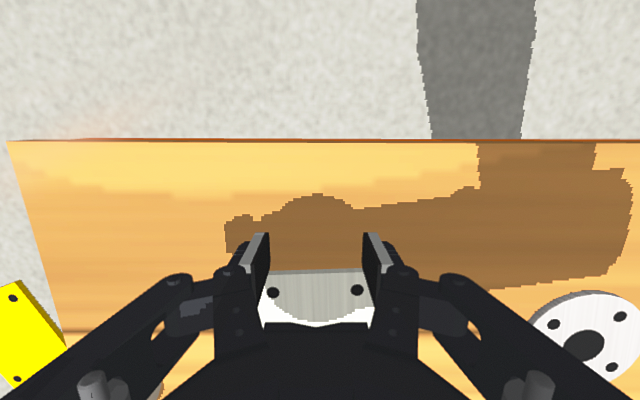

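View pics/side1.png

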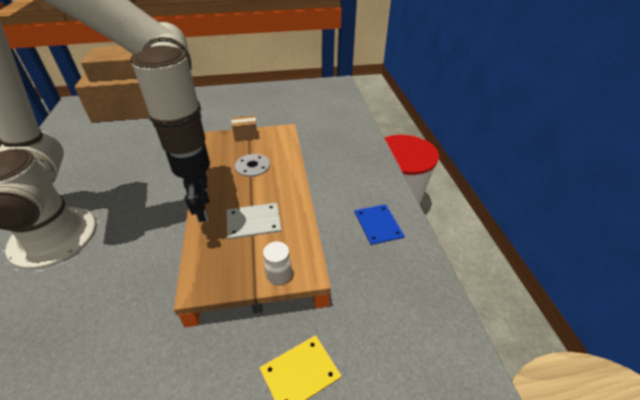

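The wrist view shows the plate's trailing edge at row 270, centred between the fingers at column 315. I'll descend behind it.

{"name": "send_rows", "arguments": {"linear": [[0, 0, 5], [0, 0, 13], [0, 0, 21], [0, 0, 28], [0, 0, 33], [0, 0, 36], [0, 0, 38], [0, 0, 38]], "dr": [[0, 0, 0], [0, 0, 0], [0, 0, 0], [0, 0, 0], [0, 0, 0], [0, 0, 0], [0, 0, 0], [0, 0, 0]]}}

```text
t: 2.65
position: [0.4046, -0.0972, 0.2515]
tool_rot: [0.007, -3.141, 0.0]
wrist_force: [0.5, 1.0, 0.2]
opening: 0.0513
```

```bash
python3 st.py 0.405 -0.095 0.243
python3 - <<'E'
from m import *
for n in ["side","wrist","scene"]: cv2.imwrite(f"pics/{n}2.png",ctrl.grab_frame(n))
im=cv2.imread("pics/side2.png"); cv2.imwrite("pics/side2c.png",cv2.resize(im[170:270,170:300],None,fx=6,fy=6,interpolation=cv2.INTER_CUBIC))
im=cv2.imread("pics/scene2.png"); cv2.imwrite("pics/scene2c.png",cv2.resize(im[120:220,200:330],None,fx=6,fy=6,interpolation=cv2.INTER_CUBIC))
E
```

```text
t 2.65 p [ 0.4046 -0.0972  0.2515] F [0.5 1.  0.2] op 0.0513
d tool mm [-0.4  2.2  8.5] dr deg [-0.   -0.02 -0.01]
```

View pics/side2c.png

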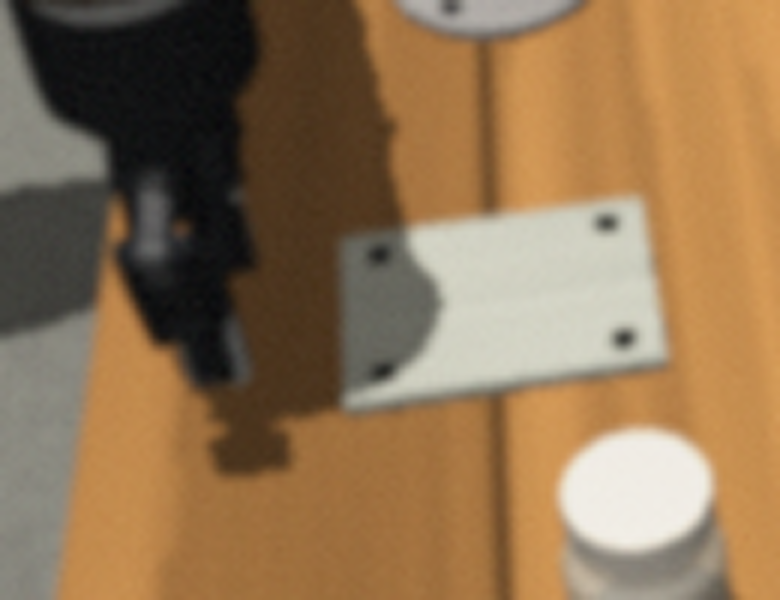

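View pics/wrist2.png

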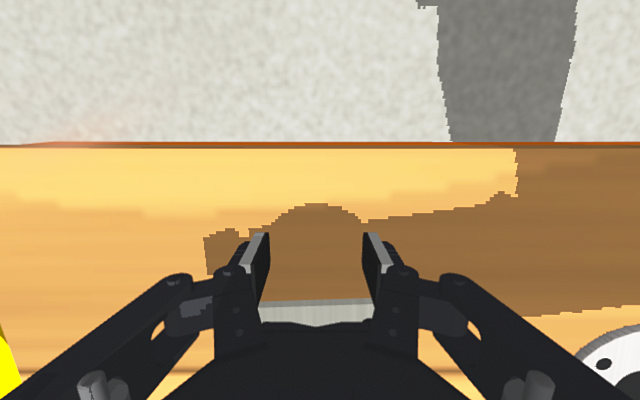

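View pics/scene2c.png

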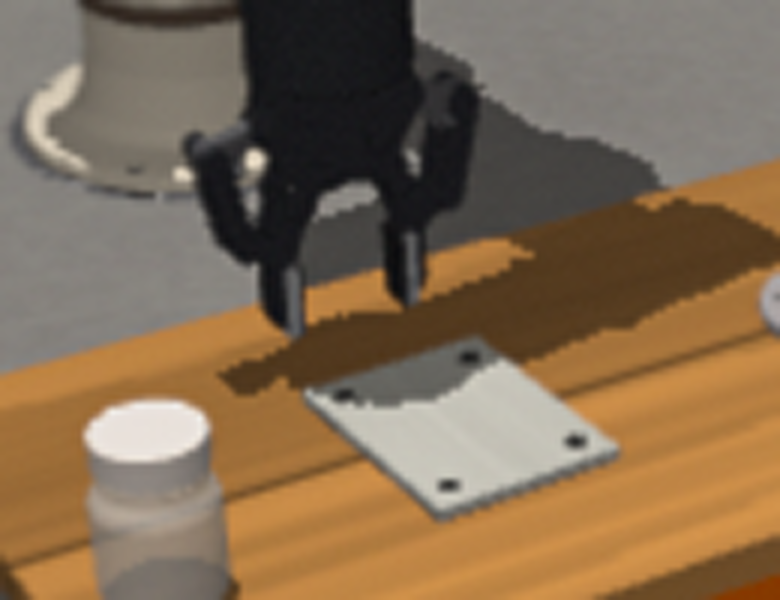

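Run:
```python
from m import *
a=ctrl.camera_model("scene");b=ctrl.camera_model("side")
for pa,pb in [((249.3,175.8),(209.8,233.6)),((248.3,175.8),(205,234))]:
    o1,d1=ray(a,[pa]);o2,d2=ray(b,[pb])
    A=np.c_[d1[0],-d2[0]];s=np.linalg.lstsq(A,o2-o1,rcond=None)[0]
    print((o1+d1[0]*s[0]).round(4),(o2+d2[0]*s[1]).round(4))
```

```text
[ 0.4108 -0.126   0.0824] [ 0.4112 -0.1285  0.08  ]
[ 0.3997 -0.1241  0.0766] [ 0.3997 -0.1245  0.0762]
```

{"name": "send_rows", "arguments": {"linear": [[0, 1, 1], [0, 2, 3], [0, 2, 4], [0, 2, 5], [0, 2, 6], [0, 2, 6], [0, 2, 6], [0, 2, 6]], "dr": [[0, 0, 0], [0, 0, 0], [0, 0, 0], [0, 0, 0], [0, 0, 0], [0, 0, 0], [0, 0, 0], [0, 0, 0]]}}

```text
t: 3.6
position: [0.4046, -0.0952, 0.2457]
tool_rot: [-0.007, 3.141, 0.0]
wrist_force: [0.2, -0.2, 0.7]
opening: 0.0512
```

{"name": "send_rows", "arguments": {"linear": [[0, 0, 0.5], [0, 0, 1], [0, 0, 1.5], [0, 0, 2], [0, 0, 2], [0, 0, 2], [0, 0, 2], [0, 0, 2]], "dr": [[0, 0, 0], [0, 0, 0], [0, 0, 0], [0, 0, 0], [0, 0, 0], [0, 0, 0], [0, 0, 0], [0, 0, 0]]}}

```text
t: 4.4
position: [0.4046, -0.0952, 0.2437]
tool_rot: [0.007, -3.142, -0.0]
wrist_force: [0.2, 0.9, -0.1]
opening: 0.0511
```

```bash
python3 - <<'E'
from m import *
for n in ["side","scene"]: cv2.imwrite(f"pics/{n}3.png",ctrl.grab_frame(n))
a=cv2.imread("pics/side3.png"); b=cv2.imread("pics/scene3.png"); 
f=lambda i,x,y:cv2.resize(i[y:y+66,x:x+66],None,fx=6,fy=6,interpolation=cv2.INTER_CUBIC)
cv2.imwrite("pics/c3.png",np.hstack([f(a,180,190),f(b,228,145)]))
E
python3 st.py 0.405 -0.095 0.24
```

```text
t 4.5 p [ 0.4046 -0.0952  0.2437] F [-0.7  0.3  1.1] op 0.0513
d tool mm [-0.4  0.2  3.7] dr deg [ 0.    0.   -0.01]
```

View pics/c3.png

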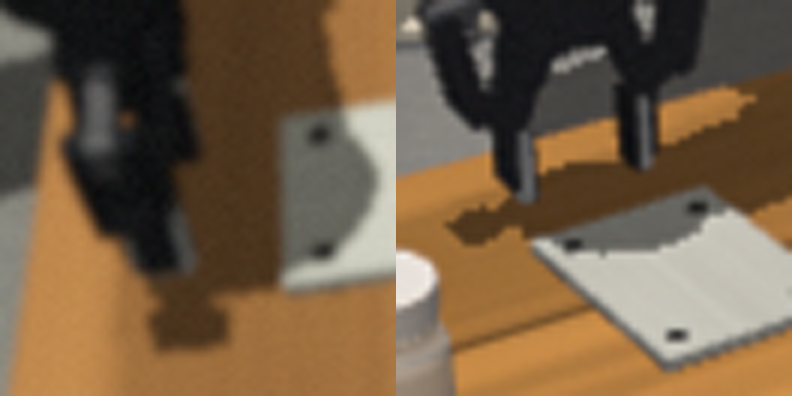

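{"name": "send_rows", "arguments": {"linear": [[0, 0, 0.5], [0, 0, 1], [0, 0, 1.5], [0, 0, 1.5], [0, 0, 1.5], [0, 0, 1.5], [0, 0, 1.5], [0, 0, 1.5]], "dr": [[0, 0, 0], [0, 0, 0], [0, 0, 0], [0, 0, 0], [0, 0, 0], [0, 0, 0], [0, 0, 0], [0, 0, 0]]}}

```text
t: 5.3
position: [0.4046, -0.0952, 0.2422]
tool_rot: [-0.007, 3.142, 0.0]
wrist_force: [0.3, 0.4, 0.0]
opening: 0.0514
```

{"name": "send_rows", "arguments": {"linear": [[0, 0, 0.3], [0, 0, 0.7], [0, 0, 1], [0, 0, 1], [0, 0, 1], [0, 0, 1], [0, 0, 1], [0, 0, 1]], "dr": [[0, 0, 0], [0, 0, 0], [0, 0, 0], [0, 0, 0], [0, 0, 0], [0, 0, 0], [0, 0, 0], [0, 0, 0]]}}

```text
t: 6.1
position: [0.4046, -0.0952, 0.2412]
tool_rot: [-0.007, 3.142, 0.0]
wrist_force: [-0.4, 1.1, -0.4]
opening: 0.0512
```

```bash
python3 - <<'E'
from m import *
for n in ["side","scene"]: cv2.imwrite(f"pics/{n}4.png",ctrl.grab_frame(n))
a=cv2.imread("pics/side4.png"); b=cv2.imread("pics/scene4.png"); 
f=lambda i,x,y:cv2.resize(i[y:y+66,x:x+66],None,fx=6,fy=6,interpolation=cv2.INTER_CUBIC)
cv2.imwrite("pics/c4.png",np.hstack([f(a,180,190),f(b,228,145)]))
E
python3 st.py 0.405 -0.095 0.24
```

```text
t 6.2 p [ 0.4046 -0.0952  0.2412] F [-0.4 -0.1  0. ] op 0.0511
d tool mm [-0.4  0.2  1.2] dr deg [ 0.    0.   -0.01]
```

View pics/c4.png

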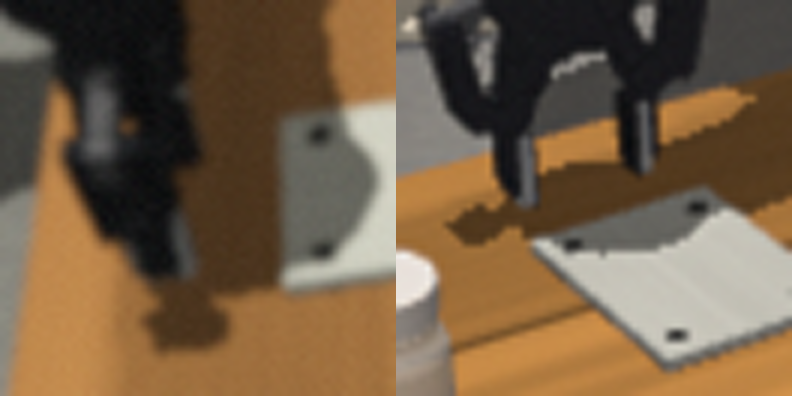

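{"name": "send_rows", "arguments": {"linear": [[0, 0, 0.3], [0, 0, 0.7], [0, 0, 1], [0, 0, 1], [0, 0, 1], [0, 0, 1], [0, 0, 1], [0, 0, 1]], "dr": [[0, 0, 0], [0, 0, 0], [0, 0, 0], [0, 0, 0], [0, 0, 0], [0, 0, 0], [0, 0, 0], [0, 0, 0]]}}

```text
t: 7.0
position: [0.4046, -0.0952, 0.2402]
tool_rot: [-0.007, 3.142, -0.0]
wrist_force: [-0.1, 0.3, 1.1]
opening: 0.0509
```

{"name": "send_rows", "arguments": {"linear": [[0, 0, 0.3], [0, 0, 0.7], [0, 0, 1], [0, 0, 1], [0, 0, 1], [0, 0, 1], [0, 0, 1], [0, 0, 1]], "dr": [[0, 0, 0], [0, 0, 0], [0, 0, 0], [0, 0, 0], [0, 0, 0], [0, 0, 0], [0, 0, 0], [0, 0, 0]]}}

```text
t: 7.8
position: [0.4046, -0.0952, 0.2402]
tool_rot: [-0.007, 3.141, -0.0]
wrist_force: [-4.0, 2.3, 11.2]
opening: 0.0512
```

{"name": "send_rows", "arguments": {"linear": [[0, 0, 0.3], [0, 0, 0.7], [0, 0, 1], [0, 0, 1], [0, 0, 1], [0, 0, 1], [0, 0, 1], [0, 0, 1]], "dr": [[0, 0, 0], [0, 0, 0], [0, 0, 0], [0, 0, 0], [0, 0, 0], [0, 0, 0], [0, 0, 0], [0, 0, 0]]}}

```text
t: 8.6
position: [0.4046, -0.0952, 0.2401]
tool_rot: [-0.008, 3.141, -0.001]
wrist_force: [-6.4, 3.0, 20.2]
opening: 0.051
```

```bash
python3 - <<'E'
from m import *
for n in ["side","scene"]: cv2.imwrite(f"pics/{n}5.png",ctrl.grab_frame(n))
a=cv2.imread("pics/side5.png"); b=cv2.imread("pics/scene5.png"); 
f=lambda i,x,y:cv2.resize(i[y:y+66,x:x+66],None,fx=6,fy=6,interpolation=cv2.INTER_CUBIC)
cv2.imwrite("pics/c5.png",np.hstack([f(a,180,190),f(b,228,145)]))
E
python3 st.py 0.405 -0.095 0.24
```

```text
t 8.7 p [ 0.4046 -0.0952  0.2401] F [-5.2  2.5 20.7] op 0.0515
d tool mm [-0.4  0.2  0.1] dr deg [-0.02  0.01  0.03]
```

View pics/c5.png

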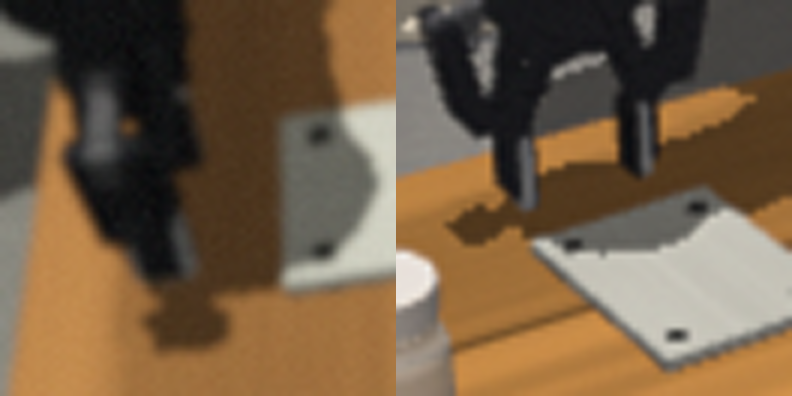

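Contact came at TCP z = 0.2402, so the tips sit 170 mm ahead of the TCP. I'll raise to about 1.5 to 2 mm above the deck and then push.

{"name": "send_rows", "arguments": {"linear": [[0, 0, -2], [0, 0, -3.7], [-4, 0, -3.7], [-10, 0, -3.7], [-17, 0, -3.7], [-23, 0, -3.7], [-27, 0, -3.7], [-28, 0, -3.7]], "dr": [[0, 0, 0], [0, 0, 0], [0, 0, 0], [0, 0, 0], [0, 0, 0], [0, 0, 0], [0, 0, 0], [0, 0, 0]]}}

```text
t: 9.5
position: [0.4332, -0.095, 0.2417]
tool_rot: [0.007, -3.142, 0.0]
wrist_force: [-0.6, -0.3, 0.1]
opening: 0.0513
```

{"name": "send_rows", "arguments": {"linear": [[-2, 0, 0], [-5, 0, 0], [-10, 0, 0], [-16, 0, 0], [-22, 0, 0], [-26, 0, 0], [-29, 0, 0], [-30, 0, 0]], "dr": [[0, 0, 0], [0, 0, 0], [0, 0, 0], [0, 0, 0], [0, 0, 0], [0, 0, 0], [0, 0, 0], [0, 0, 0]]}}

```text
t: 10.3
position: [0.4628, -0.095, 0.2419]
tool_rot: [0.007, -3.141, 0.0]
wrist_force: [-0.7, 0.0, 0.3]
opening: 0.0513
```

```bash
python3 st.py 0.55 -0.095 0.242
python3 - <<'E'
from m import *
for n in ["side","scene"]: cv2.imwrite(f"pics/{n}6.png",ctrl.grab_frame(n))
a=cv2.imread("pics/side6.png"); b=cv2.imread("pics/scene6.png"); 
f=lambda i,x,y:cv2.resize(i[y:y+90,x:x+90],None,fx=4.4,fy=4.4,interpolation=cv2.INTER_CUBIC)
cv2.imwrite("pics/c6.png",np.hstack([f(a,200,180),f(b,235,145)]))
E
```

```text
t 10.3 p [ 0.4628 -0.095   0.2419] F [-0.7  0.   0.3] op 0.0513
d tool mm [-87.2  -0.4  -0.1] dr deg [-0.   -0.01 -0.01]
```

View pics/c6.png

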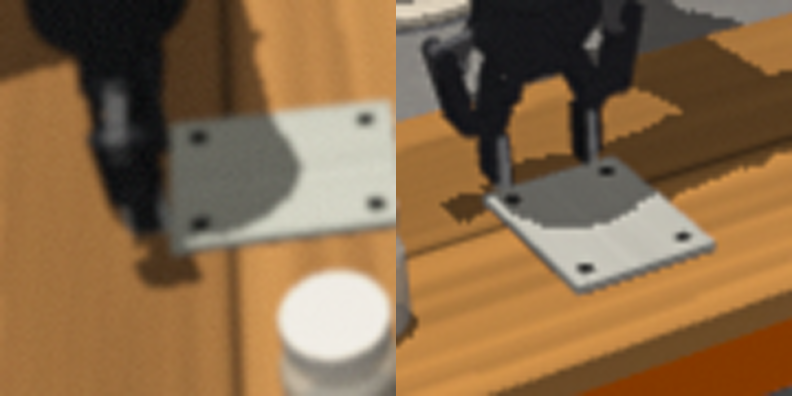

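Both fingertips bear on the plate's trailing edge, and it is sliding flat. Pushing on.

{"name": "send_rows", "arguments": {"linear": [[-2, 0, 0], [-7, 0, 0], [-15, 0, 0], [-25, 0, 0], [-35, 0, 0], [-43, 0, 0], [-48, 0, 0], [-50, 0, 0]], "dr": [[0, 0, 0], [0, 0, 0], [0, 0, 0], [0, 0, 0], [0, 0, 0], [0, 0, 0], [0, 0, 0], [0, 0, 0]]}}

```text
t: 11.2
position: [0.5132, -0.0947, 0.2418]
tool_rot: [0.007, -3.141, 0.0]
wrist_force: [-1.5, 1.1, 0.9]
opening: 0.0511
```

{"name": "send_rows", "arguments": {"linear": [[-1, 0, 0], [-4, 0, 0], [-8, 0, 0], [-13, 0, 0], [-18, 0, 0], [-22, 0, 0], [-24, 0, 0], [-25, 0, 0]], "dr": [[0, 0, 0], [0, 0, 0], [0, 0, 0], [0, 0, 0], [0, 0, 0], [0, 0, 0], [0, 0, 0], [0, 0, 0]]}}

```text
t: 12.0
position: [0.5377, -0.0946, 0.2419]
tool_rot: [0.007, -3.141, 0.0]
wrist_force: [-0.8, 0.2, 0.7]
opening: 0.0514
```

```bash
cat > look.py <<'E'
from m import *
import sys
k=sys.argv[1]; B={"scene":tuple(map(int,sys.argv[2].split(','))),"side":tuple(map(int,sys.argv[3].split(',')))}
f=lambda i,b:cv2.resize(i[b[1]:b[1]+90,b[0]:b[0]+90],None,fx=4.4,fy=4.4,interpolation=cv2.INTER_CUBIC)
ims=[]
for n in B:
    im=ctrl.grab_frame(n); cv2.imwrite(f"pics/{n}{k}.png",im); ims.append(f(im,B[n])); b=B[n]; cm=ctrl.camera_model(n)
    try:
        q=plate(n,im,(b[0],b[1],b[0]+90,b[1]+90)); c,a,l,P=pose(cm,q)
        D={"scene":[[.6491,.3193],[.6521,-.3006]],"side":[[.6483,.3175],[.6509,-.3035]]}[n]
        D=np.array(D); u=(D[0]-D[1])/np.linalg.norm(D[0]-D[1]); nx=np.array([u[1],-u[0]])
        s=np.sort((P-D[1])@nx)
        print(n,q.round(1).tolist(),'c',c.round(4),'yaw rel',round(a-np.degrees(np.arctan2(nx[1],nx[0])),2),l,'corner overhang',(s*1000).round(1))
    except Exception as e: print(n,e)
cv2.imwrite(f"pics/c{k}.png",np.hstack(ims))
E
python3 st.py .56 -.095 .242; python3 look.py 7 265,160 230,180
```

```text
t 12.0 p [ 0.5377 -0.0946  0.2419] F [-0.8  0.2  0.7] op 0.0514
d tool mm [-22.3  -0.4  -0.1] dr deg [-0.   -0.02 -0.01]
scene [[354.4, 224.6], [354.4, 249.4], [303.9, 249.4], [312.5, 240.8]] c [ 0.7706 -0.0962] yaw rel 74.36 [0.0955 0.1106 0.0367 0.1171] corner overhang [ 95.8  96.5 113.1 172.6]
side [[319.4, 179.6], [319.4, 227.0], [269.0, 232.8], [312.0, 179.6]] c [ 0.6353 -0.06  ] yaw rel 65.73 [0.1677 0.114  0.2078 0.0192] corner overhang [-109.1    4.9   13.5   32.4]
```

View pics/c7.png

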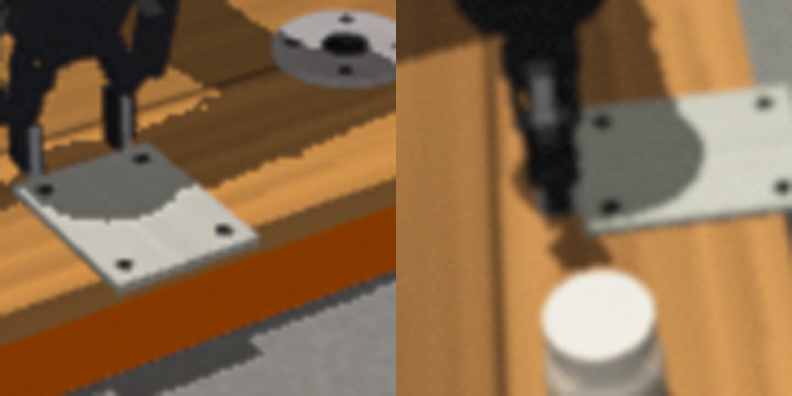

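```bash
cat > nose.py <<'E'
from m import *
D={"scene":[[.6491,.3193],[.6521,-.3006]],"side":[[.6483,.3175],[.6509,-.3035]]}
def nose(n,im,box,vmin=135,smax=60):
    b=box; h=cv2.cvtColor(up(im,b,4),cv2.COLOR_BGR2HSV)
    m=((h[...,1]<smax)&(h[...,2]>vmin)).astype(np.uint8)*255
    m=cv2.morphologyEx(m,cv2.MORPH_CLOSE,np.ones((13,13)))
    cv2.imwrite(f"pics/mask_{n}.png",m)
    c=big(m); px=back(c[:,0].astype(float),b); cm=ctrl.camera_model(n)
    d=np.array(D[n]); u=(d[0]-d[1])/np.linalg.norm(d[0]-d[1]); nx=np.array([u[1],-u[0]])
    W=plane(cm,px,.076)[:,:2]-d[1]; s=W@nx; t=W@u
    # front edge: contour points away from corners, max s per t bin
    lo,hi=np.percentile(t,1),np.percentile(t,99)
    k=[(tt,s[abs(t-tt)<.003].max()) for tt in np.linspace(lo+.012,hi-.012,25)]
    k=np.array(k); p=np.polyfit(k[:,0],k[:,1],1); r=k[:,1]-np.polyval(p,k[:,0]); g=abs(r)<.0015; p=np.polyfit(k[g,0],k[g,1],1)
    print(n,'overhang mm',round(np.polyval(p,(lo+hi)/2)*1000,1),'edge yaw deg',round(-np.degrees(np.arctan(p[0])),2),'width',round((hi-lo)*1000,1),'t mid',round(((lo+hi)/2-.31)*1000,1),'rms',round(r[g].std()*1000,2),g.sum())
E
python3 - <<'E'
from nose import *
nose("scene",cv2.imread("pics/scene7.png"),(265,185,328,228))
im=cv2.imread("pics/side7.png"); print(cv2.cvtColor(im,cv2.COLOR_BGR2HSV)[215,395:425:3].tolist(),cv2.cvtColor(im,cv2.COLOR_BGR2HSV)[220,325:345:4].tolist())
nose("side",im,(255,190,318,240),160,60)
E
```

```text
scene overhang mm 16.6 edge yaw deg 0.25 width 91.1 t mid -105.4 rms 0.3 25
[[28, 22, 139], [27, 18, 142], [27, 17, 139], [27, 20, 138], [24, 19, 134], [33, 21, 135], [27, 17, 139], [27, 18, 143], [28, 22, 142], [27, 18, 139]] [[25, 21, 148], [27, 18, 141], [27, 20, 140], [27, 18, 140], [25, 20, 141]]
side overhang mm 8.7 edge yaw deg -9.2 width 93.8 t mid -100.9 rms 0.04 25
```

Run:
```python
from nose import *
nose("side",cv2.imread("pics/side7.png"),(255,190,340,240),172,60)
for v in (120,150): nose("scene",cv2.imread("pics/scene7.png"),(265,185,328,228),v)
```

```text
side overhang mm 18.6 edge yaw deg 0.18 width 90.8 t mid -101.2 rms 0.12 25
scene overhang mm 18.1 edge yaw deg 0.18 width 93.2 t mid -106.5 rms 0.29 25
scene overhang mm 15.7 edge yaw deg 0.16 width 89.8 t mid -105.1 rms 0.25 25
```

Overhang is about 17.5 mm (16.6 and 18.6 mm in the two views) and it is square to within 0.3°. I'll push 19 mm more, then re-measure.

{"name": "send_rows", "arguments": {"linear": [[-1, 0, 0], [-3, 0, 0], [-7, 0, 0], [-11, 0, 0], [-14, 0, 0], [-17, 0, 0], [-18.5, 0, 0], [-19, 0, 0]], "dr": [[0, 0, 0], [0, 0, 0], [0, 0, 0], [0, 0, 0], [0, 0, 0], [0, 0, 0], [0, 0, 0], [0, 0, 0]]}}

```text
t: 12.9
position: [0.5567, -0.0945, 0.2419]
tool_rot: [0.007, -3.141, 0.0]
wrist_force: [-2.1, -0.2, 1.5]
opening: 0.051
```

```bash
python3 st.py .56 -.095 .242; python3 look.py 8 265,160 245,180 >/dev/null
python3 - <<'E'
from nose import *
for v in (165,172,180):nose("side",cv2.imread("pics/side8.png"),(265,190,350,240),v,60)
for v in (120,135,150): nose("scene",cv2.imread("pics/scene8.png"),(265,185,345,238),v,50)
E
```

```text
t 12.9 p [ 0.5567 -0.0945  0.2419] F [-2.1 -0.2  1.5] op 0.051
d tool mm [-3.3 -0.5 -0.1] dr deg [-0.   -0.01 -0.01]
side overhang mm 38.2 edge yaw deg 0.11 width 92.4 t mid -101.0 rms 0.12 25
side overhang mm 37.5 edge yaw deg 0.15 width 91.0 t mid -101.2 rms 0.16 25
side overhang mm 36.9 edge yaw deg 0.27 width 88.7 t mid -101.7 rms 0.18 25
scene overhang mm 37.0 edge yaw deg 0.47 width 91.9 t mid -106.0 rms 0.33 25
scene overhang mm 35.7 edge yaw deg 0.46 width 90.8 t mid -105.5 rms 0.23 25
scene overhang mm 34.8 edge yaw deg 0.41 width 89.9 t mid -105.1 rms 0.29 25
```

View pics/c8.png

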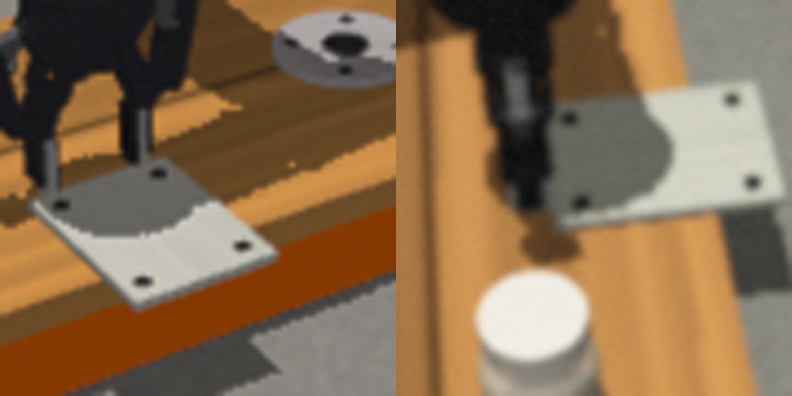

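View pics/mask_scene.png

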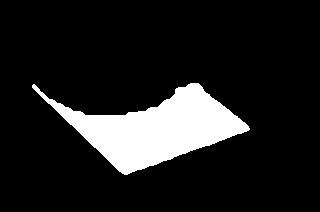

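Overhang is 36.5 mm: scene 35.5, side 37.3, and from the tool position 37. A final 3.5 mm push, then I'll back off and lift.

{"name": "send_rows", "arguments": {"linear": [[-0.5, 0, 0], [-1, 0, 0], [-1.7, 0, 0], [-2.4, 0, 0], [-3, 0, 0], [-3.3, 0, 0], [-3.5, 0, 0], [-3.5, 0, 0]], "dr": [[0, 0, 0], [0, 0, 0], [0, 0, 0], [0, 0, 0], [0, 0, 0], [0, 0, 0], [0, 0, 0], [0, 0, 0]]}}

```text
t: 13.8
position: [0.5601, -0.0945, 0.2419]
tool_rot: [-0.007, 3.142, 0.0]
wrist_force: [-0.7, -0.5, 0.5]
opening: 0.051
```

{"name": "send_rows", "arguments": {"linear": [[3, 0, 0], [10, 0, 0], [22, 0, 0], [40, 0, 0], [60, 0, 0], [85, 0, 0], [110, 0, 0], [125, 0, -2]], "dr": [[0, 0, 0], [0, 0, 0], [0, 0, 0], [0, 0, 0], [0, 0, 0], [0, 0, 0], [0, 0, 0], [0, 0, 0]]}}

```text
t: 14.6
position: [0.4321, -0.0953, 0.2437]
tool_rot: [0.006, -3.14, -0.0]
wrist_force: [-0.1, 0.6, 0.2]
opening: 0.0512
```

```bash
python3 st.py .56 -.095 .242; python3 look.py 9 265,160 255,180 >/dev/null
python3 - <<'E'
from nose import *
for v in (165,172,180):nose("side",cv2.imread("pics/side9.png"),(260,190,350,240),v,60)
for v in (120,135,150): nose("scene",cv2.imread("pics/scene9.png"),(265,185,345,238),v,50)
for n,b in(("scene",(265,185,345,238)),("side",(260,192,350,240))):
    im=cv2.imread(f"pics/{n}9.png");
E
```

```text
t 14.6 p [ 0.4321 -0.0953  0.2437] F [-0.1  0.6  0.2] op 0.0512
d tool mm [-127.9   -0.2    1.4] dr deg [ 0.01 -0.11 -0.04]
side overhang mm 41.7 edge yaw deg -0.05 width 91.7 t mid -101.4 rms 0.14 25
side overhang mm 41.1 edge yaw deg 0.05 width 90.9 t mid -101.2 rms 0.15 25
side overhang mm 40.4 edge yaw deg 0.15 width 88.7 t mid -101.7 rms 0.14 25
scene overhang mm 40.6 edge yaw deg 0.54 width 91.6 t mid -105.9 rms 0.25 25
scene overhang mm 39.1 edge yaw deg 0.23 width 90.6 t mid -105.4 rms 0.24 25
scene overhang mm 38.2 edge yaw deg 0.3 width 90.0 t mid -105.1 rms 0.21 25
```

View pics/c9.png

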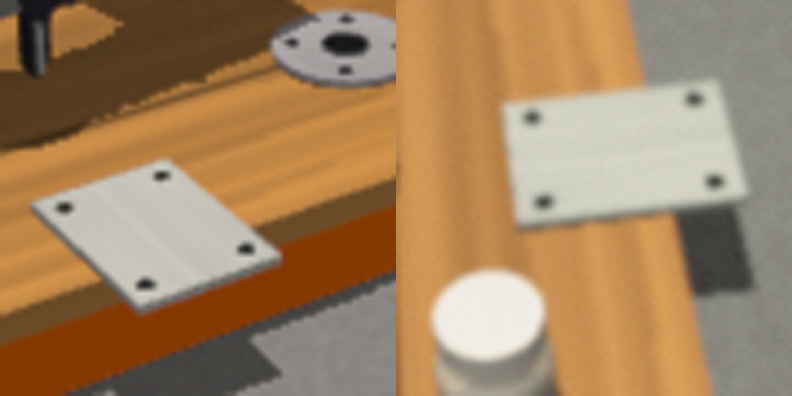

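The plate is fully lit and flat now. I'll do a full-outline check, then lift the gripper away.

{"name": "send_rows", "arguments": {"linear": [[0, 0, -8], [0, 0, -25], [0, 0, -50], [5, 0, -75], [15, 0, -100], [25, 0, -120], [30, 0, -130], [30, 0, -130]], "dr": [[0, 0, 0], [0, 0, 0], [0, 0, 0], [0, 0, 0], [0, 0, 0], [0, 0, 0], [0, 0, 0], [0, 0, 0]]}}

```text
t: 15.5
position: [0.4053, -0.0952, 0.3756]
tool_rot: [-0.007, 3.137, 0.001]
wrist_force: [0.6, -0.3, -0.4]
opening: 0.0515
```

```bash
python3 st.py .56 -.095 .242
python3 - <<'E'
from m import *
from nose import D
Dc={"scene":(.4999,.0080),"side":(.5006,.0068)}
for n,b,v in(("scene",(265,185,345,238),135),("side",(262,190,350,240),172)):
    im=ctrl.grab_frame(n); cv2.imwrite(f"pics/{n}10.png",im); cm=ctrl.camera_model(n)
    h=cv2.cvtColor(up(im,b),cv2.COLOR_BGR2HSV)
    m=((h[...,1]<60)&(h[...,2]>v)).astype(np.uint8)*255
    m=cv2.morphologyEx(m,cv2.MORPH_CLOSE,np.ones((13,13)))
    c,a,l,P=pose(cm,back(quad(big(m)),b))
    d=np.array(D[n]); u=(d[0]-d[1])/np.linalg.norm(d[0]-d[1]); nx=np.array([u[1],-u[0]])
    print(n,c.round(4),'yaw rel',round(a-np.degrees(np.arctan2(nx[1],nx[0])),2),l,'overhang via deck centre',round((((c-np.array(Dc[n]))@nx)-.09)*1000,1),'via edge',round(((c-d[1])@nx+.06)*1000,1))
E
```

```text
t 15.5 p [ 0.4053 -0.0952  0.3756] F [ 0.6 -0.3 -0.4] op 0.0515
d tool mm [-154.1   -0.6  134.2] dr deg [0.03 0.25 0.  ]
scene [ 0.6298 -0.0963] yaw rel 0.2 [0.089  0.1193 0.0901 0.1202] overhang via deck centre 39.4 via edge 38.7
side [ 0.6309 -0.0958] yaw rel -0.04 [0.0886 0.1197 0.0873 0.1203] overhang via deck centre 39.8 via edge 40.8
```

View pics/scene10.png

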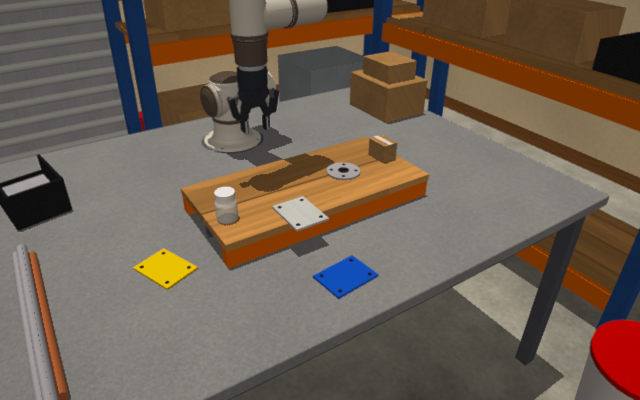

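The estimates put the overhang at 38.7 to 40.8 mm and the skew at 0.2° or less. The plate at (300,212) sticks out over the edge, and the jar, flange and carton look where they were. The arm is clear, so I'm handing in.

```bash
python3 -c "
from cell import ctrl
print(ctrl.hand_in())"
```

```text
the job is handed in; nothing more can be done
None
```

I slid the plate about 125 mm across the boards with two half-open fingertips on its trailing edge, then backed off, lifted clear and handed in at about 15.6 s.

**Overhang:** my last checks average about 39.7 mm against the 40 mm asked. The two cameras disagree by up to 2 mm, with the scene view giving 38.7–39.4 mm and the side view 39.8–40.8 mm. That is about what the calibration allows.

**Squareness:** the plate's sides were within 0.2° of square to the edge. One earlier front-edge fit read up to 0.5°, depending on the brightness threshold.

**Plate:** it looked flat on the boards in every picture. I saw no sign of it lifting or tipping.

**Bystanders:** the jar, flange and carton looked unmoved in the last scene picture. I judged that by eye and did not re-measure them.

**Forces:** to find deck height I pressed the fingertips on the boards once, reaching about 21 N. At the readings taken after each push the wrist force was about 2 N.

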